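# Find the unlocked waste chute and push it open

## Task

Three of the four identical steel flaps in the white waste-chute console are locked from below and one is free: press on the flaps with a fingertip, near an edge, to find the one that rocks, then push that one wide open, to its stop or nearly so, and leave it standing open. Pick nothing up, and leave the jars, dishes, flask, rack, bottle and tip box where they are.

Things in the scene. Friction and masses are not known exactly. Their poses are not given: they have to be found in the camera images.
- console: White waste-chute casing fixed to the table, 190 x 490 x 80 mm high, teal line on its robot side. Origin: table level, below the middle of the flap row; x away from the robot side, y along the row to the left, z up. Casing spans x -65 to +125 mm. Four flap openings 84 (x) x 94 (y) mm at x 0, y +172.5, +57.5, -57.5, -172.5 mm, flush with the deck; the free one has 55 mm of clear depth, below which a low black bin may show.
- flap_a (a joint): Tilt (rad) of the leftmost (+y end) flap, a see-saw about its middle line. 0 level (start); positive: robot-side edge sinks, far edge rises; stops at +1.0 and -1.0. Free flap: turns at 0.06 N m (2 N at 28 mm from pivot), no spring, stays where left. Locked flap: gives under 2 mm. Three of four are locked, nothing shows which.
- flap_a_push (a point): Point on the upper face of the leftmost (+y end) flap, 28 mm from the pivot towards the robot side, midway along y; tilts with it. Flap: steel plate 80 (x) x 90 (y) x 4 mm, teal strip near front and back edge, top 80 mm above the table, pivot along the console's y at its middle, 78 mm above the table.
- flap_b (a joint): Tilt (rad) of the second from the left flap, a see-saw about its middle line. 0 level (start); positive: robot-side edge sinks, far edge rises; stops at +1.0 and -1.0. Free flap: turns at 0.06 N m (2 N at 28 mm from pivot), no spring, stays where left. Locked flap: gives under 2 mm. Three of four are locked, nothing shows which.
- flap_b_push (a point): Point on the upper face of the second from the left flap, 28 mm from the pivot towards the robot side, midway along y; tilts with it. Flap: steel plate 80 (x) x 90 (y) x 4 mm, teal strip near front and back edge, top 80 mm above the table, pivot along the console's y at its middle, 78 mm above the table.
- flap_c (a joint): Tilt (rad) of the third from the left flap, a see-saw about its middle line. 0 level (start); positive: robot-side edge sinks, far edge rises; stops at +1.0 and -1.0. Free flap: turns at 0.06 N m (2 N at 28 mm from pivot), no spring, stays where left. Locked flap: gives under 2 mm. Three of four are locked, nothing shows which.
- flap_c_push (a point): Point on the upper face of the third from the left flap, 28 mm from the pivot towards the robot side, midway along y; tilts with it. Flap: steel plate 80 (x) x 90 (y) x 4 mm, teal strip near front and back edge, top 80 mm above the table, pivot along the console's y at its middle, 78 mm above the table.
- flap_d (a joint): Tilt (rad) of the rightmost (-y end) flap, a see-saw about its middle line. 0 level (start); positive: robot-side edge sinks, far edge rises; stops at +1.0 and -1.0. Free flap: turns at 0.06 N m (2 N at 28 mm from pivot), no spring, stays where left. Locked flap: gives under 2 mm. Three of four are locked, nothing shows which.
- flap_d_push (a point): Point on the upper face of the rightmost (-y end) flap, 28 mm from the pivot towards the robot side, midway along y; tilts with it. Flap: steel plate 80 (x) x 90 (y) x 4 mm, teal strip near front and back edge, top 80 mm above the table, pivot along the console's y at its middle, 78 mm above the table.
- jar_white: Loose jar with white cap, 42 mm diameter, 42 mm high, standing on the console's rear deck. Origin: centre of underside. To be left alone.
- jar_teal: Loose jar with teal cap, 38 mm diameter, 45 mm high, standing on the console's rear deck. Origin: centre of underside. To be left alone.
- dishes: Loose stack of three culture dishes, 62 mm diameter, 29 mm high, on the console's rear deck. Origin: centre of underside. To be left alone.
- flask: Loose clear culture flask with teal cap, lying on the table in front of the console, 75 (x) x 145 (y, with cap) x 27 mm high. Origin: underside, centre of the 110 mm long body; the cap points to its +y. To be left alone.
- rack: Loose white tube rack with capped tubes, 70 (x) x 160 (y) x 82 mm high, left of the console. Origin: centre of underside. To be left alone.
- bottle: Loose white bottle, 70 mm diameter, 170 mm high, right of the console. Origin: centre of underside. To be left alone.
- tip_box: Loose blue box with clear lid, 85 (x) x 120 (y) x 75 mm high, right of the console. Origin: centre of underside. To be left alone.

How it is judged (in metres and radians):
On the way, in this order (a step that is already met when the one before it is completed fails the run):
1. the free flap rocks under the robot's fingers (tilted more than 0.12 rad) (((value of joint flap_a above 0.12 rad or value of joint flap_a below -0.12 rad) or (value of joint flap_b above 0.12 rad or value of joint flap_b below -0.12 rad) or (value of joint flap_c above 0.12 rad or value of joint flap_c below -0.12 rad) or (value of joint flap_d above 0.12 rad or value of joint flap_d below -0.12 rad)) and contact force between the fingers and console above 0.2 N), for 0.05 s.
2. the free flap is pushed wide open (more than 0.8 rad) (((value of joint flap_a above 0.8 rad or value of joint flap_a below -0.8 rad) or (value of joint flap_b above 0.8 rad or value of joint flap_b below -0.8 rad) or (value of joint flap_c above 0.8 rad or value of joint flap_c below -0.8 rad) or (value of joint flap_d above 0.8 rad or value of joint flap_d below -0.8 rad))), for 0.2 s.
At the end, for the whole second after the job is handed in: One flap stands open, tilted more than 0.8 rad from level either way (its stop is at 1.0), all flaps are at rest, and every loose thing is within 20 mm of where it started (((value of joint flap_a above 0.8 rad or value of joint flap_a below -0.8 rad) or (value of joint flap_b above 0.8 rad or value of joint flap_b below -0.8 rad) or (value of joint flap_c above 0.8 rad or value of joint flap_c below -0.8 rad) or (value of joint flap_d above 0.8 rad or value of joint flap_d below -0.8 rad)) and velocity of joint flap_a between -0.1 and 0.1 rad/s and velocity of joint flap_b between -0.1 and 0.1 rad/s and velocity of joint flap_c between -0.1 and 0.1 rad/s and velocity of joint flap_d between -0.1 and 0.1 rad/s and distance of each of jar_white, jar_teal, dishes, flask, rack, bottle, tip_box from where it was at the start of the episode below 0.02 m); the robot touches nothing.
It fails at once if a loose bystander is picked up or shifted by more than 20 mm (distance of any of jar_white, jar_teal, dishes, flask, rack, bottle, tip_box from where it was at the start of the episode above 0.02 m).
It also fails if it takes over 42 s, if anything falls off the work surface, if the arm or the gripper's body presses on something with over 40 N, if the wrist force passes 120 N, or if a joint passes its speed limit or range.

## Robot

A 7-joint arm with a two-finger parallel gripper is mounted at the origin on the work surface. World frame = base frame: x ahead of the robot, y to its left, z up, the work surface at z = 0. Lengths are in mm, angles in rad, forces in N, time in s.
With the tool pointing down it reaches from about 425 to 875 mm from the base axis. Payload 4.7 kg.
Tool frame: the origin (TCP) lies at the very end of the fingers, on their centre line; the grasp point (between the pads) lies pinch_z behind it (pinch_z is the distance from the TCP to the grasp point, in mm); z points along the fingers, y is the direction in which the jaws open and shut (so a half turn about z gives the same grasp; the last joint's range is limited). The gripper opens to 85 mm and grips with 20 to 120 N. Pads are 22 mm wide; open, the fingers measure 114 mm over their backs; the gripper's body (76 mm by 85 mm) begins 54 mm behind the grasp point. The pads swing forward as they close: fully open they stand 13 mm farther back than shut.
Start: joints at [1.297, 0.321, -0.07, 1.45, 0.023, 1.371, -0.057], TCP at [184.478, -623.292, 231.349] pointing down, gripper open.
Joint ranges: [-2.86, 2.86], [-0.3, 2.09], [-1.38, 1.24], [0.06, 2.45], [-1.56, 4.7], [0.09, 2.05], [-2.69, 2.69]. Speed limits (rad/s): [2.57, 2.57, 3.14, 3.14, 3.14, 3.14, 3.14].

## Interface

Orientations are given as a unit quaternion [w, x, y, z].
In Python, from workcell import * gives the robot as it stands.
- The arm moves only by the tool apply_moves, never from a script. Its argument "motion" is a list of rows, each a list of 6 numbers: the shift along the tool's x, y, z in mm, then the turn, a rotation vector about the tool's x, y, z in rad. A call has 1 to 10 rows; each row shifts and turns the commanded pose from where the row before left it, along the tool's axes as they then stand; what a row does not reach is not made up. A row lasts 1/8 s, in which the tool goes at most 62.5 mm and 10.7 degrees, less where a joint would pass 70% of its speed; a pose out of reach is approached as far as the arm can. A call with a gripper value outside its range is refused whole. "grip" is the finger opening in mm, from 0 to 85.4, set as the call begins (left out, the last holds). The fingers move at their own pace and stop on an object; "force" is the grip in N (left out, the last holds). Time passes only in rows, so rows that do not move let the fingers close. It gives the time, the measured TCP pose, the force and the opening at its end, in the units of the state.
- get_obs(): the state, without advancing time (a new reading comes with each control period).
- camera(name): name is "scene" or "top" or "wrist"; returns the picture (400x640x3 uint8, red, green, blue); there is no depth.
- get_calibration(name): a dict with "mtx" (3x3 intrinsics, pixels), "k1" (the pictures are not rectified: a ray, as slopes to the right and down, at radius r is drawn at 1 + k1 r^2 times it, then the intrinsics apply), "pose" (4x4, takes a point from camera to world coordinates); the wrist camera has in their place "T_tool_cam" (4x4, takes a point from camera to tool coordinates, whose origin is the TCP and whose axes are the flange's). Camera axes: x right, y down, z forward; pixel columns grow to the right and rows downward; lengths in mm; the calibration is good to about 2 mm. A picture is of the moment at which its call begins: read the wrist's pose just before it. get_calibration takes no time and is no camera call.
- hand_in(): hands the job in, once; it reports no verdict.
Trained networks look in the newest picture that a camera, given by its name, has taken for a name from the list of things; names that differ only in an ending like _2 or _b are one class to them, and where a whole thing is asked for, a point or a joint stands for the part that bears it (a point fixed in the world has none). Each returns a list of dicts, best first, with "p" (0 to 1); they miss things now and then, are a little off and sometimes report something else, mostly with a low value. They report only what shows in the picture. A call takes as long as a camera call.
- recognise(camera, query): "rect" ([left, top, width, height] in pixels, round what is visible of it).
- trace(camera, query): "mask" (400x640 bool, what is visible of it) and "rect" ([left, top, width, height] in pixels, round what is visible of it).
- tip_of(camera, query): "at" ([column, row] in pixels: a listed point, or the origin of a listed thing).
The state is a dict: "time_s": time; "qpos": joint angles; "qd": joint speeds; "joint_efforts": joint torques, N m; "ee_pos": TCP position; "tcp_rot": TCP orientation; "wrist_force": force on the tool from outside, world axes, zero at the start; "moment": the same for the moment, N m; "opening": finger opening in mm.
Only numpy, scipy, OpenCV 4.12 (cv2) and the standard library are available. Lean on these libraries where they do the work, as an engineer would, in place of code of your own. Each camera call takes 0.05 s, during which the arm holds its last target.

## Working session

There is one attempt and no reset: what is moved stays moved. The work goes in short steps, Python scripts to look and compute and a tool call to move; the robot and the scene stay as the last step left them, time stands still between calls to the robot, and variables do not carry over. Pictures are saved under pics/ and viewed, and the job is handed in when it is done.

Besides the shell and the picture viewer there is one more tool, called after "Request:" in YAML: its name, and indented under it one key for each argument. apply_moves: Moves the arm, as the interface text tells. Its arguments: {"type":"object","properties":{"motion":{"type":"array"},"grip":{"type":"number"},"force":{"type":"number"}},"required":["motion"]}

```bash
mkdir -p pics; python3 - <<'E'
from workcell import *
import cv2
o=get_obs();print({k:o[k] for k in o})
for n in ("scene","top"):
    cv2.imwrite(f"pics/{n}0.png",camera(n)[:,:,::-1])
    for q in ("console","flap_a_push","flap_a","jar_white","flask","rack","bottle","tip_box"):
        print(n,q,[(d['p'],d['at']) for d in tip_of(n,q)][:5])
    c=get_calibration(n);print(c)
print(get_calibration("wrist"))
E
```

```text
{'time_s': 0.0, 'qpos': array([ 1.29708185,  0.32177857, -0.07008963,  1.45167533,  0.02255358,
        1.37079678, -0.05686394]), 'qd': array([-8.21044931e-04, -4.42364764e-04,  1.95308019e-03,  7.00560659e-04,
       -5.25971665e-05, -2.08139084e-03,  5.66897024e-04]), 'joint_efforts': array([-2.44604316e-04, -4.93577099e+01, -3.82159296e-01, -3.14331508e+01,
        1.30331496e-02,  1.14342221e-02, -1.85478274e-05]), 'ee_pos': array([ 184.32575118, -622.75555802,  230.25221181]), 'tcp_rot': array([-9.22115765e-04,  9.89658330e-01,  1.43441676e-01, -1.59984572e-04]), 'wrist_force': array([ 0.62333505, -0.31033107,  0.35633864]), 'moment': array([0.05942579, 0.07676781, 0.05527947]), 'opening': 85.47147436735183}
scene console [(0.69, [322.0, 231.5])]
scene flap_a_push [(0.95, [363.7, 265.5]), (0.16, [320.1, 232.2])]Traceback (most recent call last):
  File "<stdin>", line 7, in <module>
ValueError: it knows: bottle, console, dishes, flap_a_push, flap_b_push, flap_c_push, flap_d_push, flask, jar_teal, jar_white, rack, tip_box
```

```bash
cat > h.py <<'E'
from workcell import *
import cv2, numpy as np
def world(n,px,z):
    c=get_calibration(n);u=cv2.undistortPoints
    K=np.array(c['mtx']);k1=c['k1']
    p=cv2.undistortPoints(np.array([[px]],float),K,np.array([k1,0,0,0.]))[0,0]
    T=np.array(c['pose']);d=T[:3,:3]@[p[0],p[1],1];o=T[:3,3]
    return (o+d*(z-o[2])/d[2]).round(1)
def proj(n,P):
    c=get_calibration(n);T=np.linalg.inv(np.array(c['pose']))
    r=cv2.Rodrigues(T[:3,:3])[0]
    return cv2.projectPoints(np.array(P,float).reshape(-1,1,3),r,T[:3,3],np.array(c['mtx']),np.array([c['k1'],0,0,0.]))[0][:,0]
E
python3 - <<'E'
from h import *
for n in ("scene","top"):
    cv2.imwrite(f"pics/{n}0.png",camera(n)[:,:,::-1])
    for q,z in (("console",0),("flap_a_push",80),("flap_b_push",80),("flap_c_push",80),("flap_d_push",80),("jar_white",80),("jar_teal",80),("dishes",80),("flask",0),("rack",0),("bottle",0),("tip_box",0)):
        print(n,q,[(d['p'],d['at'],world(n,d['at'],z)) for d in tip_of(n,q)][:5])
print(get_calibration("wrist"),get_obs()['time_s'])
E
```

```text
scene console [(0.73, [317.6, 229.0], array([561.7,  41.7,   0. ]))]
scene flap_a_push [(0.6, [365.5, 263.8], array([521.4, 222.5,  80. ]))]
scene flap_b_push [(0.75, [341.6, 229.0], array([522.8, 106.8,  80. ])), (0.65, [290.9, 87.4], array([ 391.3, -437.1,   80. ]))]
scene flap_c_push [(0.6, [318.5, 197.8], array([528.3, -10. ,  80. ]))]
scene flap_d_push [(0.68, [295.8, 169.1], array([ 537.7, -130. ,   80. ]))]
scene jar_white [(0.53, [270.9, 201.7], array([652.1, -67.2,  80. ]))]
scene jar_teal [(0.66, [326.2, 282.1], array([634.5, 212.6,  80. ]))]
scene dishes [(0.77, [294.6, 236.4], array([644.5,  61.5,  80. ]))]
scene flask [(0.64, [344.2, 197.6], array([436.2,  -9.7,   0. ])), (0.17, [321.5, 231.4], array([555.6,  54.3,   0. ]))]
scene rack [(0.65, [436.5, 354.9], array([476.9, 489.6,   0. ]))]
scene bottle [(0.56, [257.7, 117.4], array([ 528.3, -442.4,    0. ]))]
scene tip_box [(0.58, [296.2, 88.0], array([ 341.2, -501. ,    0. ])), (0.36, [317.1, 195.7], array([505.9, -58.1,   0. ])), (0.23, [324.4, 284.1], array([628.5, 194.9,   0. ]))]
top console [(0.58, [300.1, 191.0], 
[... 643 characters left out ...]
   0. ]))]
top bottle [(0.7, [430.4, 197.9], array([ 540.8, -452.7,    0. ]))]
top tip_box [(0.94, [443.7, 246.9], array([ 350.8, -499.5,    0. ]))]
{'mtx': array([[277.10340978,   0.        , 318.80987222],
       [  0.        , 277.10340978, 194.42470024],
       [  0.        ,   0.        ,   1.        ]]), 'k1': -0.03127645248529022, 'T_tool_cam': array([[-1.09445069e-03, -9.55392727e-01, -2.95336316e-01,
         7.47882852e+01],
       [ 9.99999255e-01, -8.86001872e-04, -8.39619512e-04,
         3.13020689e-01],
       [ 5.40497846e-04, -2.95337015e-01,  9.55392985e-01,
        -1.41382414e+02],
       [ 0.00000000e+00,  0.00000000e+00,  0.00000000e+00,
         1.00000000e+00]])} 1.45
```

View pics/scene0.png

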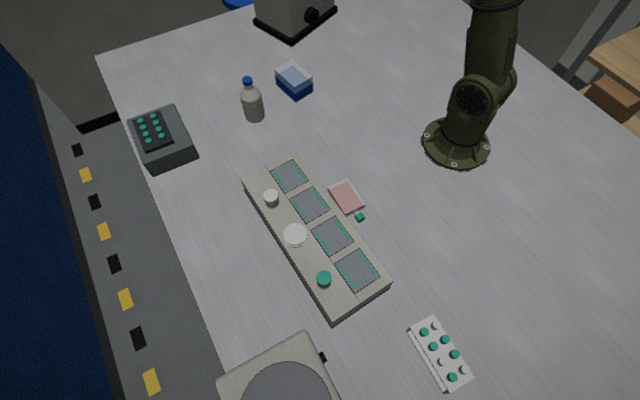

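View pics/top0.png

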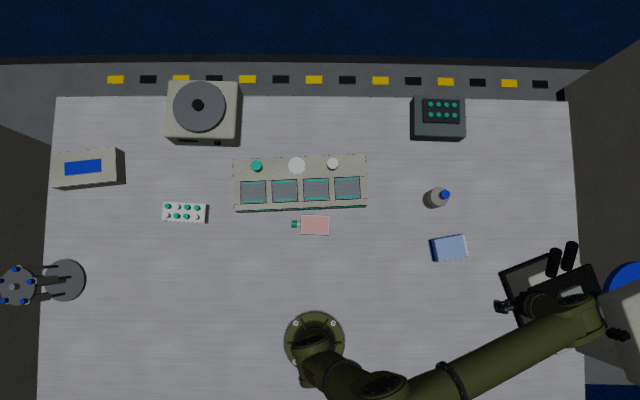

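```bash
python3 - <<'E'
from h import *
for n in ("scene","top"):
    im=cv2.imread(f"pics/{n}0.png")
    S=4
    x0,y0=(230,140) if n=="scene" else (220,140)
    w,h=(180,150) 
    big=cv2.resize(im[y0:y0+h,x0:x0+w],None,fx=S,fy=S,interpolation=cv2.INTER_CUBIC)
    def dr(P,col):
        q=(proj(n,P)-[x0,y0]+0.5)*S
        cv2.polylines(big,[q.astype(int).reshape(-1,1,2)],True,col,1)
    o=np.array([559,51]);yaw=0.045
    R=np.array([[np.cos(yaw),-np.sin(yaw)],[np.sin(yaw),np.cos(yaw)]])
    def L(p,z): return [np.r_[o+R@np.array(q),z] for q in p]
    dr(L([(-65,-245),(-65,245),(125,245),(125,-245)],80),(0,0,255))
    for y in (172.5,57.5,-57.5,-172.5): dr(L([(-42,y-47),(-42,y+47),(42,y+47),(42,y-47)],80),(0,255,255))
    cv2.imwrite(f"pics/{n}_ov.png",big)
E
```

```text
(no output)
```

View pics/scene_ov.png

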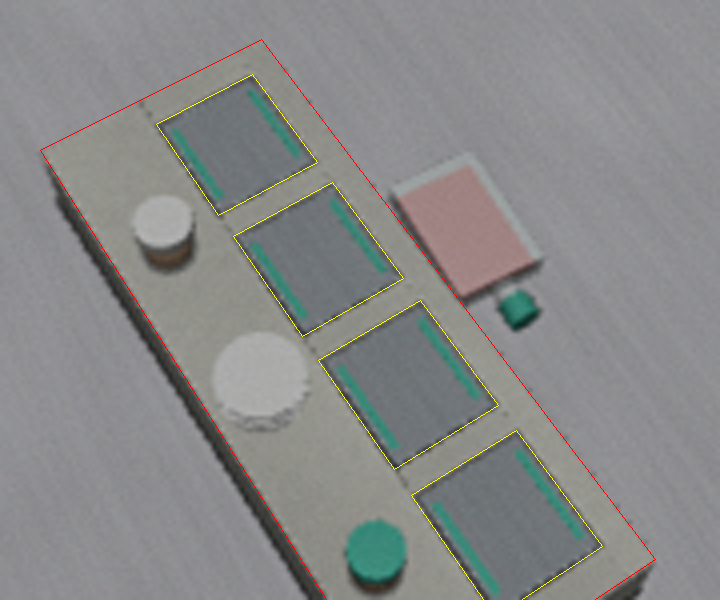

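View pics/top_ov.png

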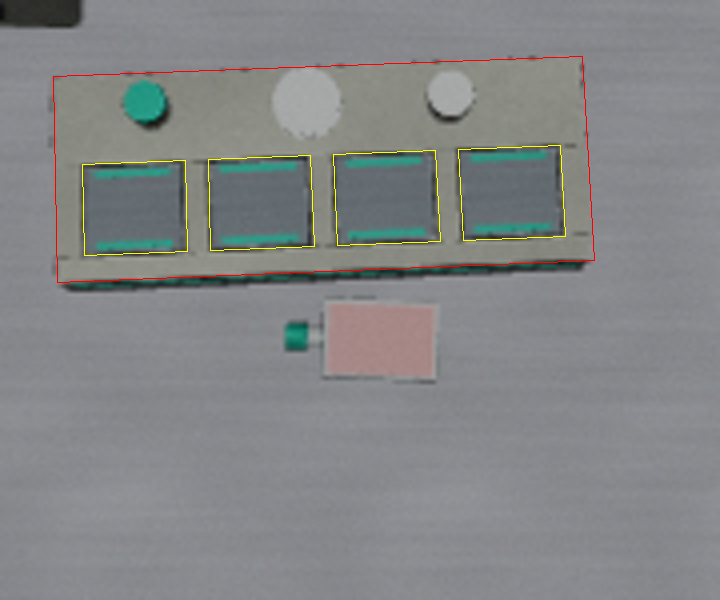

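Request:
apply_moves:
  motion:
    - [0,0,0,0,0,0.081]
    - [0,0,0,0,0,0.081]
    - [0,0,0,0,0,0.081]
    - [31,-40,0,0,0,0]
    - [31,-40,0,0,0,0]
    - [31,-40,0,0,0,0]
    - [31,-40,0,0,0,0]
    - [31,-40,0,0,0,0]
    - [31,-40,0,0,0,0]
    - [31,-40,0,0,0,0]
  grip: 0

```text
time_s: 2.7
ee_pos: [389.6, -332.5, 231.7]
tcp_rot: [0.0, 1.0, 0.022, 0.0]
wrist_force: [0.9, 0.0, -0.9]
opening: 0.2
```

```bash
cat >> h.py <<'E'
O=np.array([559,51.]);YAW=0.045
from scipy.spatial.transform import Rotation as Ro
def st(target=None,z=100):
    o=get_obs();q=o['tcp_rot'];R=Ro.from_quat([q[1],q[2],q[3],q[0]]).as_matrix()
    p=o['ee_pos'];c,s=np.cos(YAW),np.sin(YAW);l=np.array([[c,s],[-s,c]])@(p[:2]-O)
    print('t',o['time_s'],'p',p.round(1),'local',l.round(1),'yaw',np.arctan2(R[1,0],R[0,0]).round(3),'Z',R[:,2].round(3),'F',np.round(o['wrist_force'],2),'M',np.round(o['moment'],2),'open',round(o['opening'],1))
    if target is not None:
        w=O+np.array([[c,-s],[s,c]])@np.array(target);print('delta tool',(R.T@(np.r_[w,z]-p)).round(1))
E
python3 -c "
from h import *
st((-28,-172.5),100)"
```

```text
t 2.7 p [ 389.6 -332.5  231.7] local [-186.5 -375.5] yaw 0.045 Z [ 0.001 -0.001 -1.   ] F [ 0.94  0.02 -0.91] M [-0.03 -0.08 -0.04] open 0.2
delta tool [ 158.4 -203.1  131.6]
```

Request:
apply_moves:
  motion:
    - [32,-41,0,0,0,0]
    - [32,-41,0,0,0,0]
    - [32,-41,10,0,0,0]
    - [32,-41,20,0,0,0]
    - [31,-40,30,0,0,0]
    - [0,0,40,0,0,0]
    - [0,0,30,0,0,0]
    - [0,0,0,0,0,0]

```text
time_s: 3.7
ee_pos: [536.4, -122.5, 99.1]
tcp_rot: [-0.001, 1.0, 0.023, -0.002]
wrist_force: [0.1, -0.1, 0.4]
opening: -0.1
```

```bash
python3 -c "
from h import *
st((-28,-172.5),84)
cv2.imwrite('pics/w1.png',camera('wrist')[:,:,::-1])"
```

```text
t 3.7 p [ 536.4 -122.5   99.1] local [ -30.3 -172.3] yaw 0.045 Z [-0.005  0.002 -1.   ] F [ 0.09 -0.08  0.36] M [0.02 0.01 0.02] open -0.1
delta tool [ 2.4  0.2 15.1]
```

View pics/w1.png

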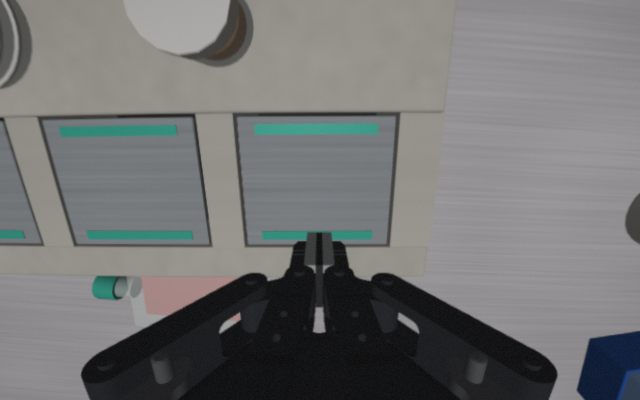

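Request:
apply_moves:
  motion:
    - [3,0,8,0,0,0]
    - [0,0,6,0,0,0]
    - [0,0,3,0,0,0]
    - [0,0,3,0,0,0]
    - [0,0,3,0,0,0]
    - [0,0,0,0,0,0]

```text
time_s: 4.5
ee_pos: [541.4, -122.9, 78.3]
tcp_rot: [0.0, 1.0, 0.022, -0.0]
wrist_force: [-0.5, -0.5, 0.6]
opening: -0.4
```

Request:
apply_moves:
  motion:
    - [0,0,2,0,0,0]
    - [0,0,2,0,0,0]
    - [0,0,0,0,0,0]

```text
time_s: 4.88
ee_pos: [541.7, -122.9, 74.3]
tcp_rot: [0.0, 1.0, 0.022, 0.0]
wrist_force: [-0.8, -0.5, 3.2]
opening: -0.1
```

Request:
apply_moves:
  motion:
    - [0,0,2,0,0,0]
    - [0,0,2,0,0,0]
    - [0,0,0,0,0,0]

```text
time_s: 5.25
ee_pos: [541.3, -122.8, 70.1]
tcp_rot: [-0.0, 1.0, 0.022, -0.0]
wrist_force: [0.3, -0.3, 1.0]
opening: -0.1
```

```bash
python3 -c "
from h import *
st((-28,-172.5),84)
cv2.imwrite('pics/w2.png',camera('wrist')[:,:,::-1])
st()"
```

```text
t 5.25 p [ 541.3 -122.8   70.1] local [ -25.5 -172.8] yaw 0.045 Z [-0.  0. -1.] F [ 0.31 -0.31  1.03] M [ 0.01 -0.07 -0.04] open -0.1
delta tool [ -2.5  -0.3 -13.9]
t 5.3 p [ 541.1 -122.8   69.9] local [ -25.7 -172.8] yaw 0.045 Z [-0.001  0.    -1.   ] F [-0.08 -0.81  1.94] M [-0.02 -0.07 -0.03] open 0.1
```

View pics/w2.png

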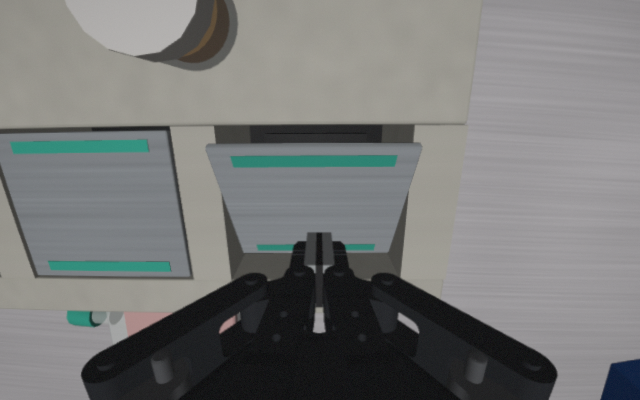

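Request:
apply_moves:
  motion:
    - [0,0,3,0,0,0]
    - [0,0,3,0,0,0]
    - [0,0,2,0,0,0]
    - [0,0,2,0,0,0]
    - [0,0,0,0,0,0]

```text
time_s: 5.92
ee_pos: [540.9, -122.8, 59.7]
tcp_rot: [-0.0, 1.0, 0.022, -0.001]
wrist_force: [-1.0, -0.6, 0.5]
opening: -0.3
```

Request:
apply_moves:
  motion:
    - [0,0,2,0,0,0]
    - [0,0,2,0,0,0]
    - [0,0,0,0,0,0]

```text
time_s: 6.3
ee_pos: [541.1, -122.8, 55.9]
tcp_rot: [-0.0, 1.0, 0.022, -0.0]
wrist_force: [0.2, -0.9, 0.2]
opening: -0.1
```

```bash
python3 -c "
from h import *
cv2.imwrite('pics/w3.png',camera('wrist')[:,:,::-1])
st()"
```

```text
t 6.35 p [ 541.1 -122.8   55.9] local [ -25.7 -172.8] yaw 0.045 Z [-0.001  0.    -1.   ] F [-0.58 -0.36 -0.17] M [-0.03  0.1   0.03] open 0.2
```

View pics/w3.png

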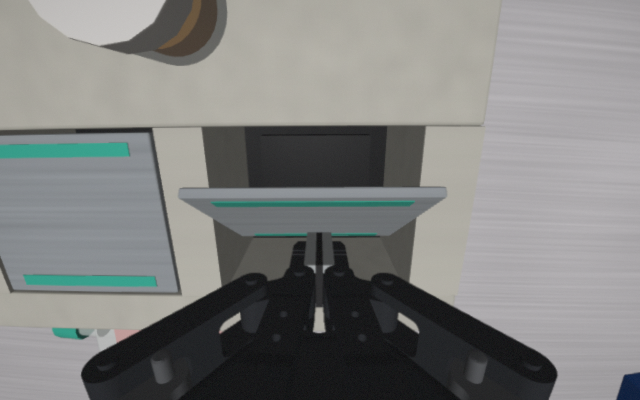

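```bash
cat >> h.py <<'E'
def tilt(n='wrist'):
    o=get_obs();q=o['tcp_rot'];W=np.eye(4);W[:3,:3]=Ro.from_quat([q[1],q[2],q[3],q[0]]).as_matrix();W[:3,3]=o['ee_pos']
    c=get_calibration('wrist');T=np.linalg.inv(W@np.array(c['T_tool_cam']))
    a,b=np.cos(YAW),np.sin(YAW)
    for th in (0.7,.8,.9,1.0):
        P=[]
        for u,v,y in ((40,2,-45),(40,2,45),(40,-2,0),(-40,2,0)):
            l=np.array([u*np.cos(th)-v*np.sin(th),y-172.5]);z=78+u*np.sin(th)+v*np.cos(th)
            w=O+np.array([[a,-b],[b,a]])@l;P.append(np.r_[w,z])
        print(th,cv2.projectPoints(np.array(P),cv2.Rodrigues(T[:3,:3])[0],T[:3,3],np.array(c['mtx']),np.array([c['k1'],0,0,0.]))[0][:,0].round(0).tolist())
E
python3 -c "
from h import *
tilt()"
```

```text
0.7 [[449.0, 170.0], [185.0, 171.0], [317.0, 161.0], [318.0, 255.0]]
0.8 [[452.0, 181.0], [182.0, 181.0], [317.0, 170.0], [318.0, 248.0]]
0.9 [[454.0, 192.0], [180.0, 192.0], [317.0, 181.0], [318.0, 242.0]]
1.0 [[455.0, 204.0], [179.0, 204.0], [317.0, 192.0], [318.0, 235.0]]
```

Request:
apply_moves:
  motion:
    - [0,0,2,0,0,0]
    - [0,0,2,0,0,0]
    - [0,0,0,0,0,0]

```text
time_s: 6.72
ee_pos: [541.0, -123.0, 53.4]
tcp_rot: [0.0, 1.0, 0.022, -0.001]
wrist_force: [-4.9, 1.1, 11.7]
opening: -0.0
```

```bash
python3 -c "
from h import *
cv2.imwrite('pics/w4.png',camera('wrist')[:,:,::-1])
st();tilt()"
```

```text
t 6.775 p [ 541.  -122.9   53.4] local [ -25.8 -172.9] yaw 0.045 Z [-0.001 -0.001 -1.   ] F [-5.94 -0.45 11.93] M [0.08 1.11 0.03] open -0.4
0.7 [[452.0, 172.0], [181.0, 172.0], [317.0, 162.0], [318.0, 257.0]]
0.8 [[455.0, 182.0], [178.0, 183.0], [317.0, 172.0], [318.0, 250.0]]
0.9 [[457.0, 194.0], [176.0, 194.0], [316.0, 182.0], [318.0, 243.0]]
1.0 [[459.0, 206.0], [174.0, 206.0], [316.0, 194.0], [318.0, 237.0]]
```

View pics/w4.png

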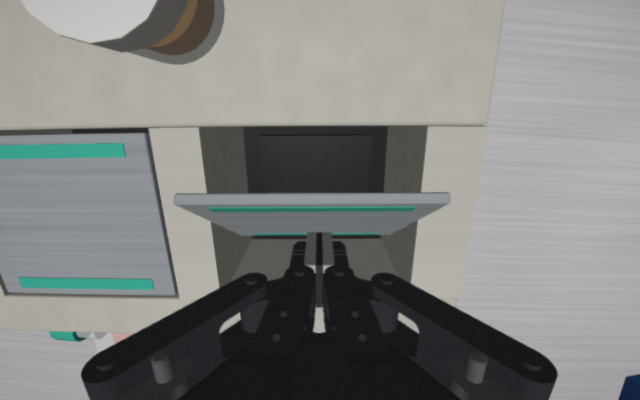

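The flap is at its stop: the upper edge is at row 194, matching 1.0 rad, and the force is 12 N. I'm retreating straight up.

Request:
apply_moves:
  motion:
    - [0,0,-5,0,0,0]
    - [0,0,-15,0,0,0]
    - [0,0,-30,0,0,0]
    - [0,0,-40,0,0,0]
    - [0,0,-40,0,0,0]
    - [0,0,-30,0,0,0]
    - [0,0,0,0,0,0]
    - [0,0,0,0,0,0]

```text
time_s: 7.78
ee_pos: [541.1, -122.8, 212.0]
tcp_rot: [0.0, 1.0, 0.022, -0.0]
wrist_force: [-0.9, -0.4, 0.1]
opening: 0.5
```

```bash
python3 -c "
from h import *
cv2.imwrite('pics/w5.png',camera('wrist')[:,:,::-1])
st();tilt()
cv2.imwrite('pics/s5.png',camera('scene')[:,:,::-1])
for q,z in (('jar_white',80),('jar_teal',80),('dishes',80),('flask',0),('rack',0),('bottle',0),('tip_box',0)):
    print(q,[(d['p'],world('scene',d['at'],z)) for d in tip_of('scene',q)][:1])
"
```

```text
t 7.825 p [ 540.8 -122.7  211.4] local [ -26.  -172.7] yaw 0.045 Z [-0.002  0.    -1.   ] F [-0.04 -0.11  0.17] M [-0.04  0.06 -0.01] open -0.3
0.7 [[370.0, 132.0], [267.0, 132.0], [318.0, 129.0], [319.0, 184.0]]
0.8 [[370.0, 136.0], [267.0, 136.0], [318.0, 132.0], [319.0, 181.0]]
0.9 [[370.0, 140.0], [266.0, 140.0], [318.0, 136.0], [319.0, 178.0]]
1.0 [[371.0, 144.0], [266.0, 144.0], [318.0, 140.0], [319.0, 175.0]]
jar_white [(0.52, array([652.2, -75.9,  80. ]))]
jar_teal [(0.73, array([639.9, 210.1,  80. ]))]
dishes [(0.65, array([648. ,  63.5,  80. ]))]
flask [(0.62, array([439.4,  -5.7,   0. ]))]
rack [(0.86, array([480.2, 493.7,   0. ]))]
bottle [(0.87, array([ 534.6, -454.7,    0. ]))]
tip_box [(0.74, array([ 347.4, -504.5,    0. ]))]
```

View pics/w5.png

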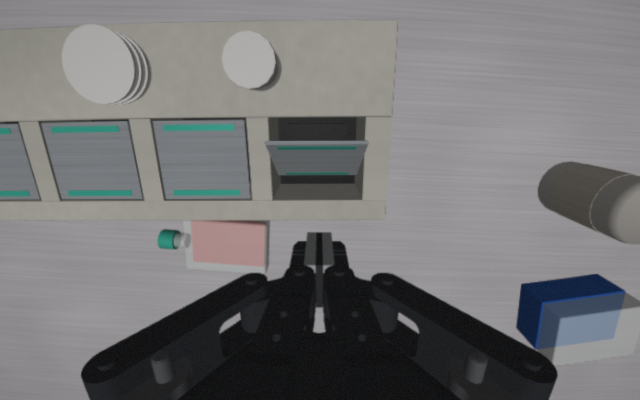

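View pics/s5.png

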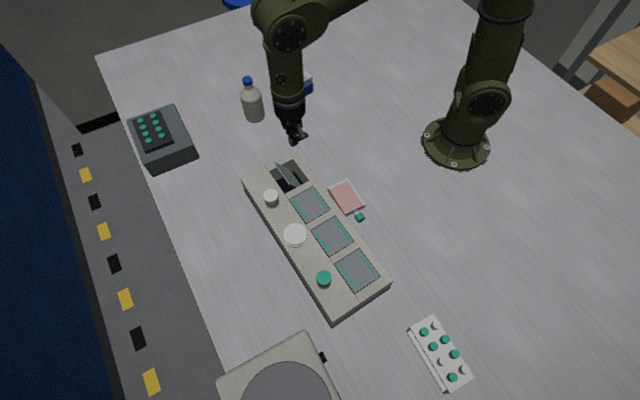

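The wrist view shows flap_d still open, with its edges at rows 141 and 176, which is about 1.0 rad. The gripper is clear of everything.

```bash
python3 -c "
from workcell import *
print(hand_in())"
```

```text
the job is handed in; nothing more can be done
None
```

The free flap was flap_d, the rightmost one, and it was the first I pressed. It gave way at 2–3 N, so I pushed it down to its stop, felt as about 12 N, then drew the closed fingers straight up and handed the job in at about 8 s.

- **Flap:** in the last wrist picture, flap_d stood open at about 1.0 rad, judged from where its edges lie in the image. The other flaps in that view were level.
- **Robot:** the fingertips were about 130 mm above the deck, and the wrist force read about zero.
- **Loose things:** none looked moved. Each was found within about 14 mm of its first reading. That is about how much repeat readings of one spot vary (flap and console points differed by up to about 14 mm between the two cameras), and the robot never came near any of them.

No check failed. The hand-in itself gives no verdict.

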